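Find the full bottle by its weight and set it on the stirrer

TASK

Three identical small amber bottles lean in the sloping rack; only one of them is still full and heavy, and you can tell only by lifting. Move the empty beaker off the stirrer's plate and stand it upright on free table top, and set the full bottle gently, upright and well centred on the stirrer's plate. The two empty bottles must end seated in rack pockets, and nothing else may be shoved about or knocked over.

Things in the scene. Friction and masses are not known exactly. Their poses are not given: they have to be found in the camera images.
- bottle_a: one of three outwardly identical closed small amber bottles, white cap: diameter 46 mm up to 69 mm above the underside, then a shoulder to the 24 mm cap; 105 mm tall. Origin: centre of underside; z along its axis to the cap. Exactly one of the three, drawn anew each time, is full: 0.43 to 0.60 kg; the other two are empty: 0.11 to 0.17 kg. Contents may shift 2 mm inside
- bottle_b: one of three outwardly identical closed small amber bottles, white cap: diameter 46 mm up to 69 mm above the underside, then a shoulder to the 24 mm cap; 105 mm tall. Origin: centre of underside; z along its axis to the cap. Exactly one of the three, drawn anew each time, is full: 0.43 to 0.60 kg; the other two are empty: 0.11 to 0.17 kg. Contents may shift 2 mm inside
- bottle_c: one of three outwardly identical closed small amber bottles, white cap: diameter 46 mm up to 69 mm above the underside, then a shoulder to the 24 mm cap; 105 mm tall. Origin: centre of underside; z along its axis to the cap. Exactly one of the three, drawn anew each time, is full: 0.43 to 0.60 kg; the other two are empty: 0.11 to 0.17 kg. Contents may shift 2 mm inside
- rack: fixed grey sloping rack, 280 mm along its y, 65 mm high, base 80 mm deep. Origin: centre of base on the table, z up. Three pockets along y, 95 mm apart. A seated bottle leans 30 degrees: axis from underside to cap is (-0.5, 0, 0.866) in the rack's frame. Up that axis from the pocket floor, blocks beside each pocket rise 25 mm, the -x wall 45 mm, the +x lip 8 mm: the bottle's upper half is free
- pocket_0 (a point): the +y end pocket of the rack, 28 mm above the table: where the centre of a seated bottle's underside lies (within 2 mm along the rack's x, 4 mm along y). The pocket is open at the top, 54 mm wide along y for the 46 mm bottle, which rests against the -x wall
- pocket_1 (a point): the middle pocket of the rack, 28 mm above the table: where the centre of a seated bottle's underside lies (within 2 mm along the rack's x, 4 mm along y). The pocket is open at the top, 54 mm wide along y for the 46 mm bottle, which rests against the -x wall
- pocket_2 (a point): the -y end pocket of the rack, 28 mm above the table: where the centre of a seated bottle's underside lies (within 2 mm along the rack's x, 4 mm along y). The pocket is open at the top, 54 mm wide along y for the 46 mm bottle, which rests against the -x wall
- stirrer: fixed white magnetic stirrer, housing 130 x 130 mm and 47 mm high, with a round steel plate 96 mm across on top, two black knobs on its -x face (75 mm from the centre). Origin: centre of its underside on the table, z up
- plate (a point): centre of the stirrer plate's flat top, 54 mm above the table; the beaker stands there at the start and the full bottle goes there
- beaker: empty clear beaker, 54 mm across at the rim, slightly narrower below (48 mm at the foot), 68 mm tall, 60 g. Origin: centre of its underside, z up to the open rim. It can be pinched across its outside
- tall_bottle: tall amber bottle with black cap, 68 mm diameter, 165 mm tall, standing close beside or behind the stirrer; leave alone. Origin: centre of its underside
- wash_bottle: white bottle with red cap, 52 mm diameter, 120 mm tall, close to the stirrer; leave alone. Origin: centre of its underside
- jar: white jar with blue cap, 60 mm diameter, 80 mm tall, close to the stirrer; leave alone. Origin: centre of its underside
- tape: roll of tape lying flat, 105 mm diameter, 25 mm high; leave alone. Origin: centre of its underside
- tin: round white tin, 66 mm diameter, 26 mm high; leave alone. Origin: centre of its underside
- kitchen_timer: white timer lying flat, 66 x 66 mm, 19 mm high; leave alone. Origin: centre of its underside
- pen: marker lying flat, 135 mm long along its own y, 17 mm thick; leave alone. Origin: centre of its underside
Mind the look-alikes: they are no part of the job. Leave any pink look-alike of the bottle_a alone.

How it is judged:
At the end, for the whole second after the job is handed in: Full bottle upright (0.08 rad) on the plate, within 22 mm of its centre, its whole weight (over 3 N) on it; both empties seated in rack pockets (underside within 12 mm of a pocket point, leaning 25 to 35 degrees); beaker upright on the table top; all at rest (((horizontal distance between bottle_a and plate below 0.022 m and z of bottle_a in the frame of plate between -0.004 and 0.005 m and angle between bottle_a's own z axis and vertical below 0.08 rad and contact force between bottle_a and stirrer above 3 N and linear speed of bottle_a below 0.02 m/s and ((distance between bottle_b and pocket_0 below 0.012 m or distance between bottle_b and pocket_1 below 0.012 m or distance between bottle_b and pocket_2 below 0.012 m) and angle between the z axis of bottle_b and the z axis of rack, either way round between 0.43 and 0.62 rad and linear speed of bottle_b below 0.02 m/s) and ((distance between bottle_c and pocket_0 below 0.012 m or distance between bottle_c and pocket_1 below 0.012 m or distance between bottle_c and pocket_2 below 0.012 m) and angle between the z axis of bottle_c and the z axis of rack, either way round between 0.43 and 0.62 rad and linear speed of bottle_c below 0.02 m/s)) or (horizontal distance between bottle_b and plate below 0.022 m and z of bottle_b in the frame of plate between -0.004 and 0.005 m and angle between bottle_b's own z axis and vertical below 0.08 rad and contact force between bottle_b and stirrer above 3 N and linear speed of bottle_b below 0.02 m/s and ((distance between bottle_a and pocket_0 below 0.012 m or distance between bottle_a and pocket_1 below 0.012 m or distance between bottle_a and pocket_2 below 0.012 m) and angle between the z axis of bottle_a and the z axis of rack, either way round between 0.43 and 0.62 rad and linear speed of bottle_a below 0.02 m/s) and ((distance between bottle_c and pocket_0 below 0.012 m or distance between bottle_c and pocket_1 below 0.012 m or distance between bottle_c and pocket_2 below 0.012 m) and angle between the z axis of bottle_c and the z axis of rack, either way round between 0.43 and 0.62 rad and linear speed of bottle_c below 0.02 m/s)) or (horizontal distance between bottle_c and plate below 0.022 m and z of bottle_c in the frame of plate between -0.004 and 0.005 m and angle between bottle_c's own z axis and vertical below 0.08 rad and contact force between bottle_c and stirrer above 3 N and linear speed of bottle_c below 0.02 m/s and ((distance between bottle_a and pocket_0 below 0.012 m or distance between bottle_a and pocket_1 below 0.012 m or distance between bottle_a and pocket_2 below 0.012 m) and angle between the z axis of bottle_a and the z axis of rack, either way round between 0.43 and 0.62 rad and linear speed of bottle_a below 0.02 m/s) and ((distance between bottle_b and pocket_0 below 0.012 m or distance between bottle_b and pocket_1 below 0.012 m or distance between bottle_b and pocket_2 below 0.012 m) and angle between the z axis of bottle_b and the z axis of rack, either way round between 0.43 and 0.62 rad and linear speed of bottle_b below 0.02 m/s))) and angle between beaker's own z axis and vertical below 0.1 rad and height (world z) of beaker between -0.004 and 0.005 m and linear speed of beaker below 0.02 m/s); the robot touches nothing.
It fails at once if a bystander was moved by more than 30 mm or tipped (distance of any of tall_bottle, wash_bottle, jar, tape, tin, kitchen_timer, pen from where it was at the start of the episode above 0.03 m or angle between any of tall_bottle, wash_bottle, jar, tape, tin, kitchen_timer's own z axis and vertical above 0.5 rad).
It fails at once if a bottle was tipped over or let fall on its side (angle between any of bottle_a, bottle_b, bottle_c's own z axis and vertical above 1 rad).
It fails at once if the beaker was tipped over (angle between beaker's own z axis and vertical above 0.9 rad).
It fails at once if a bottle was slammed onto the stirrer (over 40 N) (contact force between any of bottle_a, bottle_b, bottle_c and stirrer above 40 N).
It also fails if it takes over 72 s, if anything falls off the work surface, if the arm or the gripper's body presses on something with over 40 N, if the wrist force passes 120 N, or if a joint passes its speed limit or range.

ROBOT

A 7-joint arm with a two-finger parallel gripper is mounted at the origin on a cart in front of the work surface, level with it; the furniture and walls round the work are solid. World frame = base frame: x ahead of the robot, y to its left, z up, the work surface at z = 0. Lengths are in m, angles in rad, forces in N, time in s.
With the tool pointing down it reaches from about 0.425 to 0.925 m from the base axis. Payload 6.8 kg.
Tool frame: the origin (TCP) lies at the very end of the fingers, on their centre line; the grasp point (between the pads) lies bot.grip_point_offset behind it (bot.grip_point_offset is the distance from the TCP to the grasp point, in m); z points along the fingers, y is the line along which they close (so a half turn about z gives the same grasp; the last joint's range is limited). The gripper opens to 85 mm and grips with 20 to 120 N. Pads are 22 mm wide; open, the fingers measure 114 mm over their backs; the gripper's body (76 mm by 85 mm) begins 54 mm behind the grasp point. The pads swing forward as they close: fully open they stand 13 mm farther back than shut.
Start: joints at [1.024, 0.477, 0.022, 1.555, -0.011, 1.109, -0.083], TCP at [0.287, -0.611, 0.231] pointing down, gripper open.
Joint ranges: [-2.96, 2.96], [-0.34, 2.1], [-1.41, 1.46], [0.24, 2.44], [-1.37, 4.51], [0.17, 1.92], [-2.96, 2.96]. Speed limits (rad/s): [2.39, 2.39, 3.14, 3.14, 3.14, 3.14, 3.14].

INTERFACE

Orientations are given as a unit quaternion [w, x, y, z].
In Python, from station import bot, imaging gives the robot as it stands. The module is installed in compiled form; this text tells all that it offers.
- The arm moves only by the tool carry_out, never from a script. Its argument "targets" is one flat list of numbers, 5 for each row, row after row: the closure in counts, from 0 (fully open) to 255 (shut), then the shift along the world's x, y, z in mm, then the turn about the world's z in degrees. A call has 1 to 20 rows; each row shifts and turns the commanded pose from where the row before left it; what a row does not reach is not made up. A row lasts 1/10 s, in which the tool goes at most 50 mm and 8.59 degrees, less where a joint would pass 70% of its speed; a pose out of reach is approached as far as the arm can. A call is refused whole if a number of a shift passes 50 or a number of a turn 8.59, either way. A call with a gripper value outside its range is refused whole. The fingers move at their own pace and stop on an object; "newtons" is the grip in N (left out, the last holds). Time passes only in rows, so rows that do not move let the fingers close. It gives the time, the measured TCP pose, the force, the opening and the grip force at its end, in the units of the state.
- bot.get_obs(): the state, without advancing time (a new reading comes with each control period).
- imaging.read_camera(name): name is "side" or "top" or "wrist"; returns a dict with "frame" (384x512x3 uint8, red, green, blue), "fov_y" (degrees; the focal length in pixels is half the picture's height over the tangent of half this angle, whatever the lens; pixels are square), "cx", "cy" (the principal point, pixels), "k1" (the pictures are not rectified: a ray, as slopes to the right and down, at radius r is drawn at 1 + k1 r^2 times it, then the intrinsics apply), "pose" (4x4, takes a point from camera to world coordinates); the wrist camera has in their place "tool_from_camera" (4x4, takes a point from camera to tool coordinates, whose origin is the TCP and whose axes are the flange's). Camera axes: x right, y up, looking along -z (the intrinsics and any distortion apply to the point x, -y, -z); pixel columns grow to the right and rows downward; lengths in m; the calibration is good to about 2 mm. A picture is of the moment at which its call begins: read the wrist's pose just before it. There is no depth.
- bot.hand_in(): hands the job in; it is judged then, once.
The state is a dict: "t": time; "q": joint angles; "joint_vel": joint speeds; "joint_torque": joint torques, N m; "eef_pos": TCP position; "tool_rot": TCP orientation; "contact_force": force on the tool from outside, world axes, zero at the start; "torque": the same for the moment, N m; "gripper_width": opening from 0.0 (shut) to 1.0 (fully open); "grasp_force": force on a finger pad.
Only numpy, scipy, OpenCV 4.12 (cv2) and the standard library are available. Lean on these libraries where they do the work, as an engineer would, in place of code of your own. Each camera call takes 0.05 s, during which the arm holds its last target. There are 200 camera calls.

## Working session

There is one attempt and no reset: what is moved stays moved. The work goes in short steps, Python scripts to look and compute and a tool call to move; the robot and the scene stay as the last step left them, time stands still between calls to the robot, and variables do not carry over. Pictures are saved under pics/ and viewed, at most 10 in all, crops included, and the job is handed in when it is done.

Besides the shell and the picture viewer there is one more tool, called after "Call:" by a JSON object that holds its "method" and its "body", one argument or row to a line. carry_out: Moves the arm, as the interface text tells. Its arguments: {"type":"object","properties":{"targets":{"type":"array","items":{"type":"number"}},"newtons":{"type":"number"}},"required":["targets"]}

```bash
mkdir -p pics; cat > h.py <<'E'
import numpy as np, cv2
from station import bot, imaging
from scipy.spatial.transform import Rotation as R
def cam(n):
    o=bot.get_obs(); c=imaging.read_camera(n)
    if n=='wrist':
        w,x,y,z=o['tool_rot']; T=np.eye(4); T[:3,:3]=R.from_quat([x,y,z,w]).as_matrix(); T[:3,3]=o['eef_pos']
        c['pose']=T@np.array(c['tool_from_camera'])
    return c
def K(c):
    f=c['frame'].shape[0]/2/np.tan(np.radians(c['fov_y'])/2)
    return np.array([[f,0,c['cx']],[0,f,c['cy']],[0,0,1.]]), np.array([c['k1'],0,0,0.])
def ray(c,u,v):
    k,d=K(c); x,y=cv2.undistortPoints(np.array([[[u,v]]],float),k,d)[0,0]
    P=np.array(c['pose']); return P[:3,3], P[:3,:3]@np.array([x,-y,-1.])
def onz(c,u,v,z):
    o,d=ray(c,u,v); return o+d*(z-o[2])/d[2]
def px(c,p):
    P=np.array(c['pose']); q=P[:3,:3].T@(np.array(p,float)-P[:3,3]); k,d=K(c)
    return cv2.projectPoints(np.array([[q[0],-q[1],-q[2]]]),np.zeros(3),np.zeros(3),k,d)[0][0,0]
def save(c,name,s=1.5,crop=None):
    f=c['frame'][:,:,::-1]
    if crop: f=f[crop[1]:crop[3],crop[0]:crop[2]]
    cv2.imwrite('pics/'+name,cv2.resize(f,None,fx=s,fy=s,interpolation=cv2.INTER_CUBIC))
E
python3 - <<'E'
from h import *
np.set_printoptions(precision=3,suppress=True)
o=bot.get_obs(); print(o, bot.grip_point_offset)
for n in ('top','side'):
    c=cam(n); save(c,n+'0.png'); print(n,c['fov_y'],c['cx'],c['cy'],c['k1'],c['pose'])
c=cam('wrist'); print(c['fov_y'],c['tool_from_camera'])
E
```

```text
{'t': 0.0, 'q': array([ 1.024,  0.478,  0.022,  1.556, -0.011,  1.109, -0.083]), 'joint_vel': array([-0.   ,  0.001, -0.001, -0.001,  0.   ,  0.001,  0.001]), 'joint_torque': array([ -0.001, -59.645,   1.608, -28.12 ,   0.013,   0.009,   0.   ]), 'eef_pos': array([ 0.286, -0.611,  0.23 ]), 'tool_rot': array([-0.001,  0.976,  0.218, -0.   ]), 'contact_force': array([ 0.255,  0.329, -0.199]), 'torque': array([ 0.04 , -0.075,  0.027]), 'grasp_force': 0.0, 'gripper_width': 0.9987982839292431} 0.0187
top 48.584342677889296 254.9459338663012 188.5835952642167 0.025543340987243045 [[ 0.012  0.998 -0.066  0.432]
 [-1.     0.011 -0.011 -0.033]
 [-0.01   0.067  0.998  1.434]
 [ 0.     0.     0.     1.   ]]
side 57.73793716600589 256.7858380078627 184.74347583751845 0.010891370447762456 [[ 0.659 -0.527  0.537  1.071]
 [ 0.752  0.462 -0.47  -0.539]
 [-0.001  0.713  0.701  0.783]
 [ 0.     0.     0.     1.   ]]
70.39952492797383 [[ 0.     0.966  0.258  0.065]
 [ 1.     0.    -0.001  0.001]
 [-0.001  0.258 -0.966 -0.142]
 [ 0.     0.     0.     1.   ]]
```

View pics/top0.png

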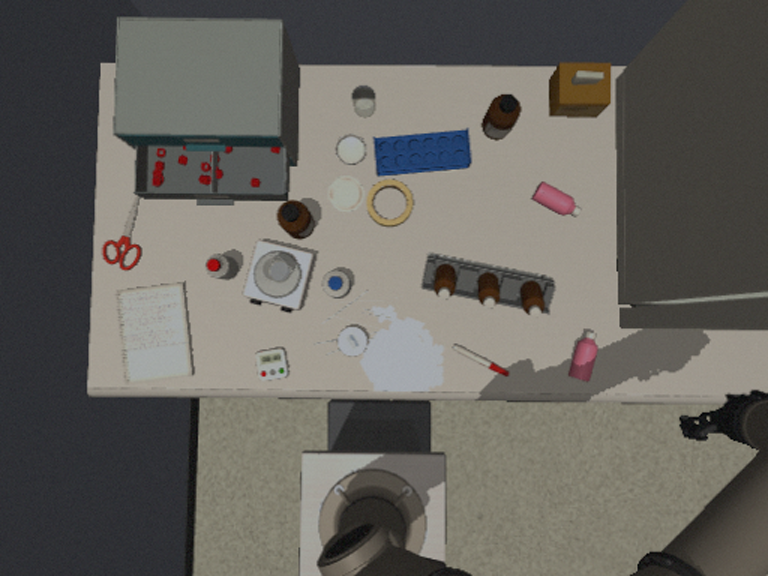

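View pics/side0.png

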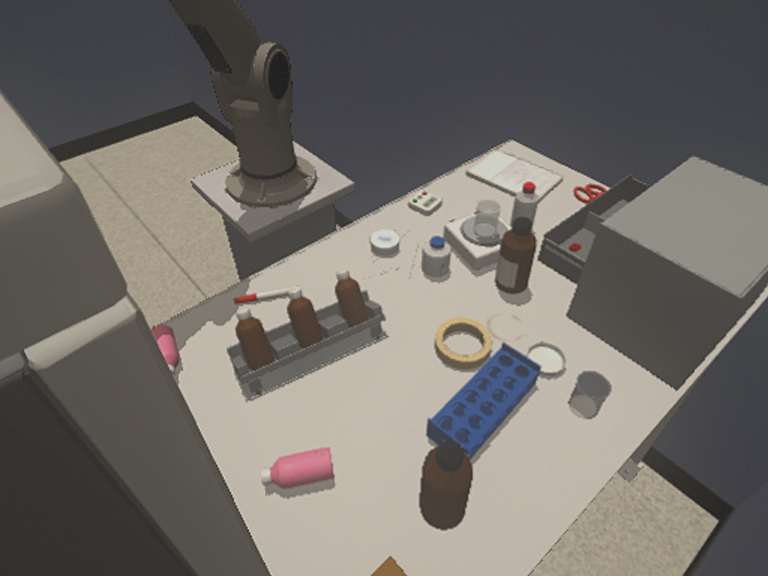

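The top view (768-px picture) shows the three rack bottles with caps at about (444,294), (488,302) and (535,311). It also shows the plate beaker at (279,266), tall bottle (293,218), wash bottle (217,265), jar (336,283), tape (390,203) and pen (480,360).

Look-alikes: a large amber bottle at (500,115), pink bottles at (555,198) and (585,357), and a second beaker at (364,98). I choose the three amber bottles in the rack and the beaker on the stirrer plate.

```bash
python3 - <<'E'
from h import *
np.set_printoptions(precision=3,suppress=True)
t=cam('top'); s=cam('side')
def blobs(c,box):
    x0,y0,x1,y1=box; f=c['frame'][y0:y1,x0:x1]; h=cv2.cvtColor(f,cv2.COLOR_RGB2HSV)
    m=((h[...,2]>125)&(h[...,1]<70)).astype(np.uint8)
    n,l,st,ce=cv2.connectedComponentsWithStats(m)
    return [(ce[i]+[x0,y0],st[i,4]) for i in range(1,n) if 8<st[i,4]<200]
print(blobs(t,(286,185,366,212)),blobs(s,(150,170,245,220)))
g=lambda u,v,z:onz(t,u/1.5,v/1.5,z)
for n,u,v,z in [('capA',444,295,.119),('capB',488,302,.119),('capC',535,312,.119),('rackTL',427,254,.05),('rackTR',553,275,.05),
 ('st1',258,239,.047),('st2',315,248,.047),('st3',302,308,.047),('st4',244,298,.047),('plate',277,272,.054),('beakertop',279,266,.122),
 ('tall',294,214,.165),('wash',214,265,.12),('jar',336,282,.08),('tape',390,203,.025),('tin',352,340,.026),('timer',271,364,.019),('pen1',455,346,.01),('pen2',507,374,.01),('pink',585,357,.02)]:
    print(n,g(u,v,z))
f=t['frame'][150:260,140:380]; cv2.imwrite('pics/crop1.png',cv2.resize(f[:,:,::-1],None,fx=3.3,fy=3.3,interpolation=cv2.INTER_CUBIC))
E
```

```text
[] [(array([153.286, 181.118]), np.int32(161))]
capA [ 0.495 -0.146  0.119]
capB [ 0.482 -0.236  0.119]
capC [ 0.463 -0.332  0.119]
rackTL [ 0.588 -0.114  0.05 ]
rackTR [ 0.545 -0.387  0.05 ]
st1 [0.617 0.256 0.047]
st2 [0.599 0.131 0.047]
st3 [0.467 0.156 0.047]
st4 [0.487 0.283 0.047]
plate [0.544 0.211 0.054]
beakertop [0.551 0.196 0.122]
tall [0.653 0.16  0.165]
wash [0.552 0.33  0.12 ]
jar [0.522 0.081 0.08 ]
tape [ 0.704 -0.032  0.025]
tin [0.399 0.048 0.026]
timer [0.344 0.226 0.019]
pen1 [ 0.388 -0.18   0.01 ]
pen2 [ 0.328 -0.295  0.01 ]
pink [ 0.368 -0.463  0.02 ]
```

View pics/crop1.png

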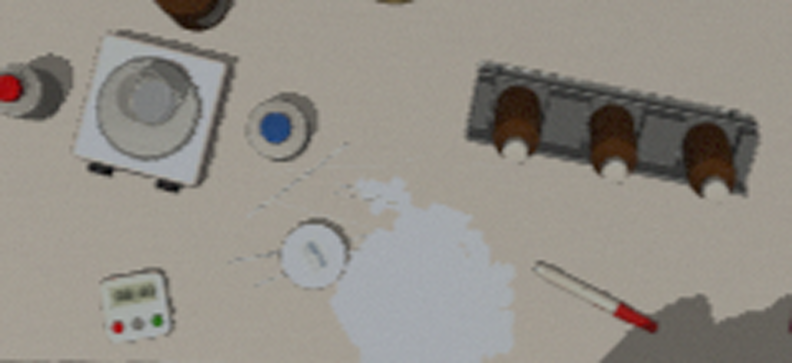

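The crop confirms three amber bottles with white caps in the rack, with caps at (515,150), (614,168) and (714,187). The beaker stands on the stirrer plate at (148,107). The cap spacing of 189 mm against the expected 190 mm agrees. Next I move above the rack for a close look.

Call:
{"method": "carry_out", "body": {
  "targets": [0, 0, 45, 10, -4.5, 0, 0, 45, 10, -4.5, 0, 0, 45, 10, -4.5, 0, 0, 45, 10, -4.5, 0, 0, 45, 10, -4.5, 0, 38, 40, 2, -3, 0, 38, 40, 2, -3, 0, 38, 40, 2, -3, 0, 38, 40, 2, -3, 0, 0, 0, 0, 0, 0, 0, 0, 0, 0],
  "newtons": 30
}}

```text
t: 1.35
eef_pos: [0.425, -0.2403, 0.2885]
tool_rot: [0.0, 0.997, -0.08, -0.0]
contact_force: [-0.7, -0.0, -0.5]
gripper_width: 0.997
grasp_force: 0.0
```

```bash
python3 - <<'E'
from h import *
np.set_printoptions(precision=3,suppress=True)
c=cam('wrist'); save(c,'w1.png')
o=bot.get_obs(); print(o['eef_pos'],o['tool_rot'],o['t'],o['contact_force'])
for p in [[.495,-.146,.119],[.482,-.236,.119],[.463,-.332,.119]]: print(px(c,p)*1.5)
E
```

```text
[ 0.424 -0.242  0.288] [ 0.     0.997 -0.081 -0.   ] 1.4 [ 0.13  -1.271 -0.018]
[240.441 193.498]
[361.599 190.9  ]
[492.272 196.   ]
```

View pics/w1.png

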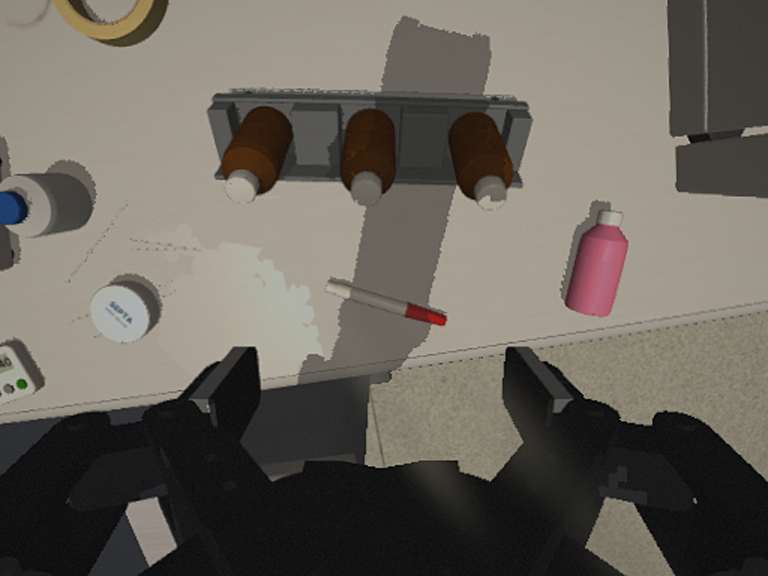

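The close view shows the three caps at about (241,187), (366,190) and (490,193). The rack is parallel to the image rows, so the tool yaw already matches it.

```bash
python3 - <<'E'
from h import *
np.set_printoptions(precision=4,suppress=True)
c=cam('wrist'); h=cv2.cvtColor(c['frame'],cv2.COLOR_RGB2HSV)
P=[]
for u,v in [(241,187),(366,190),(490,193)]:
    u/=1.5;v/=1.5
    x0,y0=int(u-16),int(v-16); f=h[y0:y0+32,x0:x0+32]
    m=((f[...,1]<60)&(f[...,2]>100)).astype(np.uint8)
    n,l,st,ce=cv2.connectedComponentsWithStats(m); i=l[16,16]; 
    print((u,v),ce[i]+[x0,y0],st[i])
    P.append(onz(c,u,v,.113)); print(P[-1])
P=np.array(P); y=P[0]-P[2]; print(np.linalg.norm(y)); y/=np.linalg.norm(y); x=np.array([y[1],-y[0],0]); print('yaw',np.degrees(np.arctan2(x[1],x[0])))
a=-.5*x+[0,0,.866]
for i in range(3):
    q=P[1]+(1-i)*.095*y; b=q-97.5e-3*a; print('underside',b,'grip58',b+.058*a)
t=cam('top')
for p in P: print(px(t,p))
# rack edges: 210,95 .. 530,100 top edge back
for u,v in [(212,96),(528,103),(217,180),(522,187)]: print(onz(c,u/1.5,v/1.5,.05))
E
```

```text
(160.66666666666666, 124.66666666666667) [157.8829 128.5239] [  0   5  32  27 649]
[ 0.499  -0.1471  0.113 ]
(244.0, 126.66666666666667) [242.7757 131.6644] [  0   9  32  23 584]
[ 0.4809 -0.2406  0.113 ]
(326.6666666666667, 128.66666666666666) [326.9036 133.7056] [  0   9  32  23 591]
[ 0.4637 -0.3334  0.113 ]
0.18962121837482004
yaw -10.727386276675569
underside [ 0.5465 -0.1563  0.0286] grip58 [ 0.518  -0.1509  0.0788]
underside [ 0.5288 -0.2497  0.0286] grip58 [ 0.5003 -0.2443  0.0788]
underside [ 0.5111 -0.343   0.0286] grip58 [ 0.4826 -0.3376  0.0788]
[296.252 195.622]
[326.4223 201.783 ]
[356.5524 207.7155]
[ 0.5813 -0.1193  0.05  ]
[ 0.5306 -0.3905  0.05  ]
[ 0.5109 -0.1058  0.05  ]
[ 0.4595 -0.3791  0.05  ]
```

Call:
{"method": "carry_out", "body": {
  "targets": [0, 5, 49, 0, -1.4, 0, 5, 49, 0, 0, 0, 5, 49, 0, 0, 0, 5, 49, 0, 0, 0, 5, 49, 0, 0, 0, 5, 49, 0, 0, 0, 5, 49, 0, 0, 0, 5, 49, 0, 0, 0, 5, 49, 0, 0, 0, 0, 0, 0, 0, 0, 0, 0, 0, 0]
}}

```text
t: 2.6
eef_pos: [0.4696, 0.1994, 0.2882]
tool_rot: [0.0, 0.996, -0.094, -0.0]
contact_force: [0.8, -1.1, -0.3]
gripper_width: 0.998
grasp_force: 0.0
```

```bash
python3 - <<'E'
from h import *
np.set_printoptions(precision=3,suppress=True)
c=cam('wrist'); save(c,'w2.png')
o=bot.get_obs(); print(o['eef_pos'],o['tool_rot'],o['t'],o['contact_force'])
import pickle; pickle.dump({k:c[k] for k in c},open('w2.pkl','wb'))
for p in [[.545,.21,.054],[.55,.2,.122]]: print(px(c,p)*1.5)
E
```

```text
[0.47  0.198 0.288] [ 0.001  0.996 -0.095 -0.   ] 2.65 [ 0.717 -0.418  0.387]
[351.963 169.55 ]
[357.767 158.183]
```

View pics/w2.png

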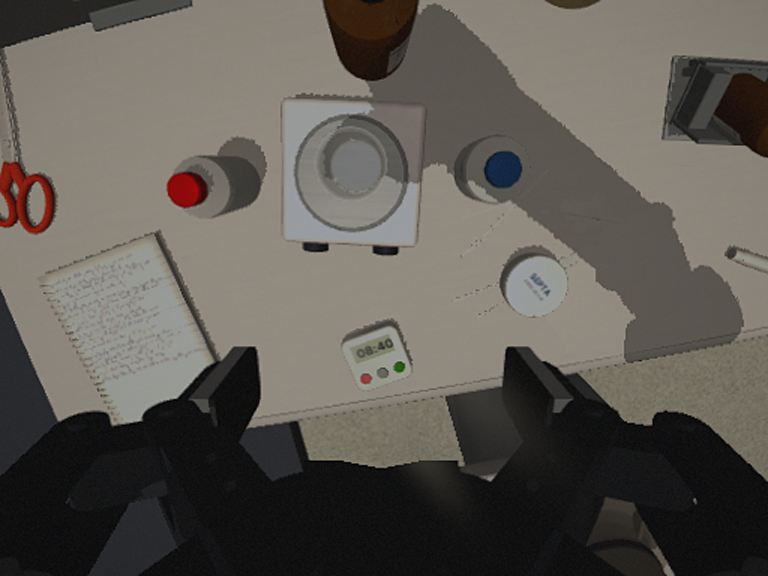

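The stirrer plate centre is near (351,172) and the beaker rim near (351,159). Neighbours are the wash bottle cap (187,190), jar cap (503,168) and tall bottle (370,40).

```bash
python3 - <<'E'
from h import *
import pickle
np.set_printoptions(precision=4,suppress=True)
c=pickle.load(open('w2.pkl','rb'))
g=lambda u,v,z:onz(c,u/1.5,v/1.5,z)
print('plate L R T B',*[g(*p,.054) for p in [(295,172),(408,172),(351,113),(351,231)]],'c',g(351,172,.054))
print('rim L R B', g(315,158,.122),g(388,158,.122),g(351,197,.122),g(351,159,.122))
print('floor', g(330,165,.057),g(375,165,.057),g(352,165,.057))
print('jar',g(503,168,.08),'wash',g(187,190,.12))
E
python3 - <<'E'
import sys; sys.path.insert(0,'.')
import os; os.chdir('.')
from h import *
import pickle
c=pickle.load(open('w2.pkl','rb')); save(c,'w2c.png',6,(180,60,290,172))
E
```

```text
plate L R T B [0.5526 0.2603 0.054 ] [0.5336 0.1614 0.054 ] [0.5916 0.2013 0.054 ] [0.4916 0.222  0.054 ] c [0.5431 0.2113 0.054 ]
rim L R B [0.556  0.2304 0.122 ] [0.546  0.1785 0.122 ] [0.5239 0.2104 0.122 ] [0.5504 0.2049 0.122 ]
floor [0.5524 0.228  0.057 ] [0.5449 0.1891 0.057 ] [0.5487 0.209  0.057 ]
jar [0.5225 0.085  0.08  ] wash [0.5525 0.3303 0.12  ]
```

View pics/w2c.png

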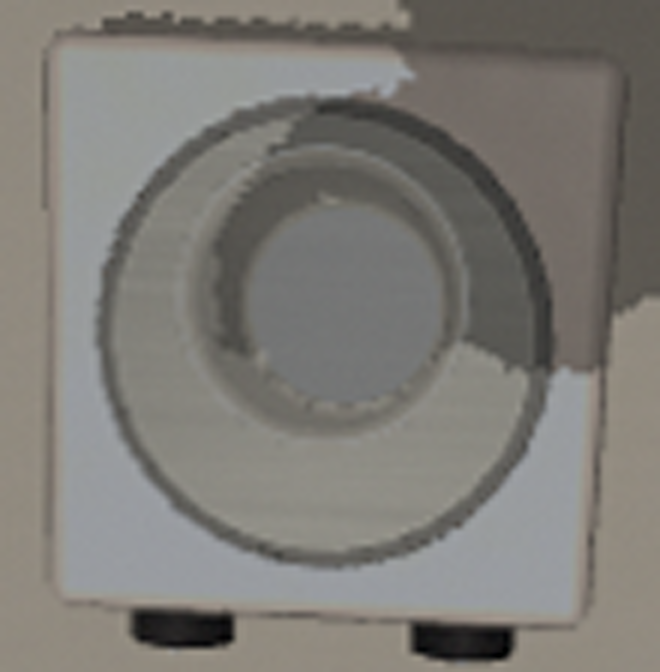

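Call:
{"method": "carry_out", "body": {
  "targets": [0, 39, 4, -4, 0, 0, 39, 3, -4, 0, 0, 0, 0, -40, 0, 0, 0, 0, -40, 0, 0, 0, 0, -40, 0, 0, 0, 0, -40, 0, 0, 0, 0, -20, 0, 0, 0, 0, -20, 0, 0, 0, 0, 0, 0, 255, 0, 0, 0, 0, 255, 0, 0, 0, 0, 255, 0, 0, 0, 0, 255, 0, 0, 0, 0, 255, 0, 0, 0, 0, 255, 0, 0, 0, 0, 255, 0, 0, 0, 0],
  "newtons": 20
}}

```text
t: 4.25
eef_pos: [0.5486, 0.2067, 0.0821]
tool_rot: [-0.0, 0.996, -0.094, 0.001]
contact_force: [-0.5, -1.0, 6.9]
gripper_width: 0.608
grasp_force: 20.7
```

Call:
{"method": "carry_out", "body": {
  "targets": [255, 0, 0, 20, 0, 255, 0, 0, 40, 0, 255, 0, 0, 40, 0, 255, -13, -40, 0, 0, 255, -13, -40, 0, 0, 255, -13, -40, 0, 0, 255, -13, -40, 0, 0, 255, -13, -40, 0, 0, 255, -13, -36, 0, 0, 255, 0, 0, -40, 0, 255, 0, 0, -40, 0, 255, 0, 0, -40, 0, 255, 0, 0, -20, 0, 255, 0, 0, -6, 0, 255, 0, 0, 0, 0, 255, 0, 0, 0, 0]
}}

```text
t: 5.85
eef_pos: [0.4705, -0.029, 0.0357]
tool_rot: [-0.0, 0.996, -0.094, 0.001]
contact_force: [0.4, 0.2, -0.5]
gripper_width: 0.61
grasp_force: 21.4
```

```bash
python3 - <<'E'
from h import *
print(bot.get_obs()['contact_force'])
s=cam('side'); save(s,'s1.png',2,(140,80,396,272))
E
```

```text
[ 0.35721342  0.20362745 -0.50726441]
```

View pics/s1.png

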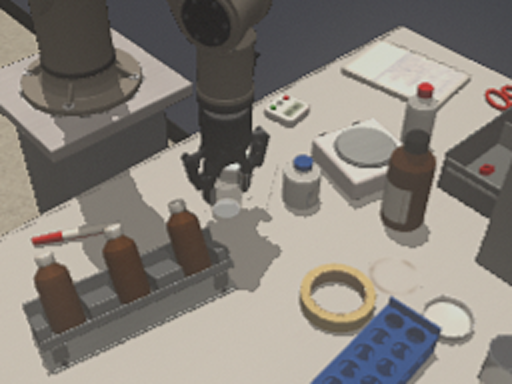

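The plate is clear and the beaker hangs upright in the gripper, with its foot at about (228,210). Next I lower it gently.

Call:
{"method": "carry_out", "body": {
  "targets": [255, 0, 0, -4, 0, 255, 0, 0, -2, 0, 255, 0, 0, -1, 0, 255, 0, 0, 0, 0]
}}

```text
t: 6.3
eef_pos: [0.4699, -0.0292, 0.0281]
tool_rot: [0.0, 0.996, -0.094, 0.0]
contact_force: [-1.4, -0.7, 5.2]
gripper_width: 0.604
grasp_force: 21.5
```

Call:
{"method": "carry_out", "body": {
  "targets": [120, 0, 0, 0, 0, 0, 0, 0, 0, 0, 0, 0, 0, 0, 0, 0, 0, 0, 0, 0, 0, 0, 0, 15, 0, 0, 0, 0, 45, 0, 0, 0, 0, 45, 0, 0, 0, 0, 45, 0, 0, 16, -40, 0, 0, 0, 16, -40, 0, 0, 0, 15, -41, 0, 0, 0, 0, 0, 0, 0, 0, 0, 0, 0, 0]
}}

```text
t: 7.6
eef_pos: [0.5161, -0.151, 0.1771]
tool_rot: [-0.0, 0.995, -0.095, -0.0]
contact_force: [-0.0, 0.6, -0.2]
gripper_width: 0.999
grasp_force: 0.0
```

```bash
python3 - <<'E'
from h import *
np.set_printoptions(precision=3,suppress=True)
print(bot.get_obs()['eef_pos'],bot.get_obs()['contact_force'])
s=cam('side'); save(s,'s2.png',2,(140,80,396,272))
c=cam('wrist'); cv2.imwrite('pics/s2.png',np.vstack([cv2.imread('pics/s2.png'),cv2.resize(c['frame'][:,:,::-1],(512,384))])[:768])
im=cv2.imread('pics/s2.png'); cv2.imwrite('pics/s2.png',cv2.resize(np.hstack([im[:384],im[384:]]),(800,300)))
E
```

```text
[ 0.516 -0.151  0.177] [-0.013  0.59  -0.227]
```

View pics/s2.png

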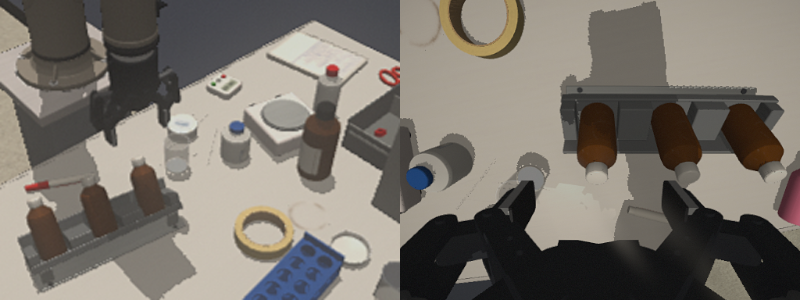

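The beaker stands upright on free table at about (177,160) in the left half. Bottle A is centred between the fingers at about (598,140) in the right half. I descend and grip.

Call:
{"method": "carry_out", "body": {
  "targets": [0, 0, 0, -40, 0, 0, 0, 0, -40, 0, 0, 0, 0, -25, 0, 0, 1, 0, -10, 0, 0, 0, 0, 0, 0, 255, 0, 0, 0, 0, 255, 0, 0, 0, 0, 255, 0, 0, 0, 0, 255, 0, 0, 0, 0, 255, 0, 0, 0, 0, 255, 0, 0, 0, 0, 255, 0, 0, 0, 0],
  "newtons": 35
}}

```text
t: 8.9
eef_pos: [0.5185, -0.1502, 0.0641]
tool_rot: [0.0, 0.996, -0.094, 0.001]
contact_force: [-0.8, 0.6, 6.5]
gripper_width: 0.535
grasp_force: 34.9
```

Call:
{"method": "carry_out", "body": {
  "targets": [255, -4, 1, 7, 0, 255, -4, 1, 7, 0, 255, -3, 0, 6, 0, 255, 0, 0, 0, 0, 255, 0, 0, 0, 0]
}}

```text
t: 9.4
eef_pos: [0.5067, -0.1484, 0.0831]
tool_rot: [0.0, 0.996, -0.094, 0.001]
contact_force: [1.3, -0.6, 2.2]
gripper_width: 0.533
grasp_force: 36.5
```

```bash
python3 - <<'E'
from h import *
for i in range(6):
    c=cam('wrist'); o=bot.get_obs(); print(o['contact_force'].round(2),o['torque'].round(3),o['eef_pos'].round(4))
E
```

```text
[ 1.66 -0.84  1.72] [-0.124 -0.454  0.034] [ 0.5068 -0.1484  0.0829]
[ 1.15 -0.85  2.58] [-0.172 -0.433 -0.006] [ 0.5069 -0.1484  0.0828]
[ 1.6  -0.71  2.19] [-0.169 -0.443  0.044] [ 0.5069 -0.1484  0.0827]
[ 2.06 -1.17  3.08] [-0.221 -0.461  0.021] [ 0.5069 -0.1484  0.0827]
[ 2.18 -0.5   3.82] [-0.218 -0.498  0.027] [ 0.5069 -0.1483  0.0827]
[ 2.37 -0.63  3.16] [-0.286 -0.462 -0.001] [ 0.5069 -0.1483  0.0826]
```

Call:
{"method": "carry_out", "body": {
  "targets": [255, 0, 0, 8, 0, 255, -2, 0, 8, 0, 255, -2, 0, 8, 0, 255, 0, 0, 0, 0, 255, 0, 0, 0, 0, 255, 0, 0, 0, 0]
}}

```text
t: 10.3
eef_pos: [0.5021, -0.1482, 0.1064]
tool_rot: [0.0, 0.996, -0.094, -0.0]
contact_force: [0.4, 0.7, -1.3]
gripper_width: 0.531
grasp_force: 36.2
```

```bash
python3 - <<'E'
from h import *
for i in range(3):
    s=cam('side'); o=bot.get_obs(); print(o['contact_force'].round(2),o['torque'].round(3),o['eef_pos'].round(4))
save(s,'s3.png',4,(140,120,280,260))
E
```

```text
[-0.43  0.33 -1.38] [ 0.001  0.035 -0.015] [ 0.5021 -0.1481  0.1063]
[-0.99 -0.08 -0.88] [-0.056  0.035 -0.032] [ 0.5022 -0.1481  0.1062]
[ 0.38  0.88 -0.59] [-0.012  0.01  -0.013] [ 0.5022 -0.1481  0.1063]
```

View pics/s3.png

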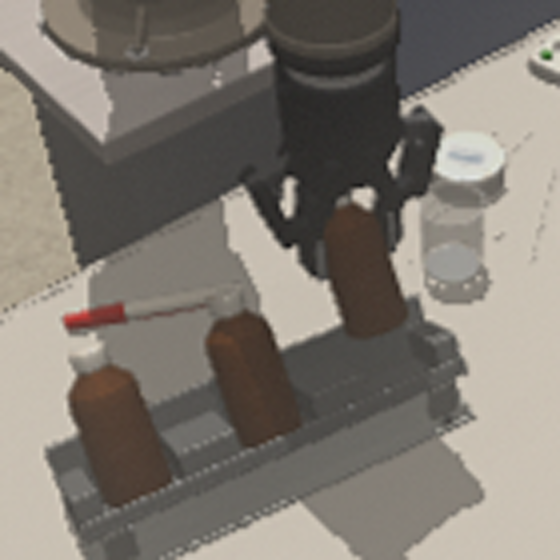

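The lifted bottle weighs only about 1 N, so A is empty. It still leans correctly, so it goes back down the same path.

Call:
{"method": "carry_out", "body": {
  "targets": [255, 2, 0, -8, 0, 255, 2, 0, -8, 0, 255, 0, 0, -8, 0, 255, 3, 0, -6, 0, 255, 4, -1, -7, 0, 255, 4, -1, -6, 0, 255, 0, 0, 0, 0, 255, 0, 0, 0, 0]
}}

```text
t: 11.25
eef_pos: [0.5189, -0.1491, 0.0635]
tool_rot: [-0.001, 0.996, -0.093, 0.001]
contact_force: [5.5, 2.9, 0.7]
gripper_width: 0.528
grasp_force: 35.6
```

Call:
{"method": "carry_out", "body": {
  "targets": [120, 0, 0, 0, 0, 60, 0, 0, 0, 0, 0, 0, 0, 0, 0, 0, 0, 0, 0, 0, 0, 0, 0, 0, 0, 0, 0, 0, 30, 0, 0, 0, 0, 45, 0, 0, 0, 0, 40, 0, 0, -9, -46, 0, 0, 0, -9, -47, 0, 0, 0, 0, 0, 0, 0]
}}

```text
t: 12.35
eef_pos: [0.4966, -0.2513, 0.1786]
tool_rot: [0.002, 0.995, -0.099, -0.0]
contact_force: [0.6, 0.6, -0.5]
gripper_width: 1.0
grasp_force: 0.0
```

```bash
python3 - <<'E'
from h import *
np.set_printoptions(precision=3,suppress=True)
print(bot.get_obs()['eef_pos'])
c=cam('wrist'); s=cam('side')
a=cv2.resize(s['frame'][120:260,130:290,::-1],(457,400)); b=cv2.resize(c['frame'][80:240,240:480,::-1],(340,227))
o=np.zeros((400,797,3),np.uint8); o[:,:457]=a; o[:227,457:]=b; cv2.imwrite('pics/s4.png',o)
E
```

```text
[ 0.497 -0.251  0.179]
```

View pics/s4.png

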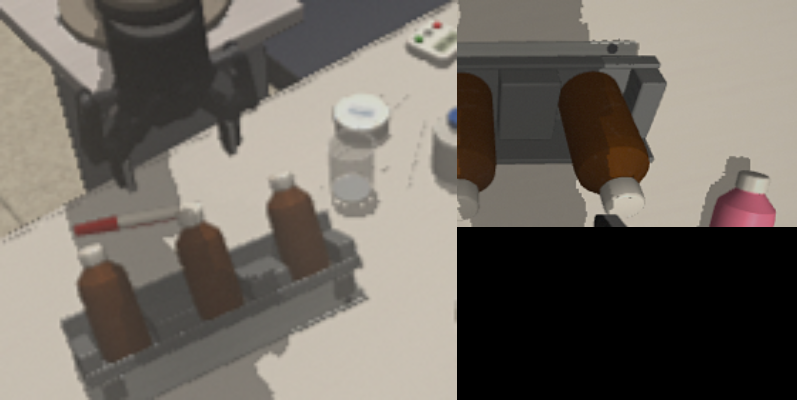

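Bottle A is seated again in its pocket at (305,225), and the other two look undisturbed. That was my tenth picture, so from here I use numbers only.

Call:
{"method": "carry_out", "body": {
  "targets": [0, 0, 0, 0, 0]
}}

```text
t: 12.55
eef_pos: [0.4994, -0.242, 0.1783]
tool_rot: [-0.0, 0.996, -0.093, -0.0]
contact_force: [0.7, 0.5, -0.2]
gripper_width: 0.999
grasp_force: 0.0
```

Call:
{"method": "carry_out", "body": {
  "targets": [0, 0, -2, -40, 0, 0, 0, 0, -40, 0, 0, 0, 0, -25, 0, 0, 0, 0, -11, 0, 0, 0, 0, 0, 0, 255, 0, 0, 0, 0, 255, 0, 0, 0, 0, 255, 0, 0, 0, 0, 255, 0, 0, 0, 0, 255, 0, 0, 0, 0, 255, 0, 0, 0, 0, 255, 0, 0, 0, 0]
}}

```text
t: 13.75
eef_pos: [0.5008, -0.2448, 0.0643]
tool_rot: [0.0, 0.996, -0.094, 0.001]
contact_force: [-0.7, 2.3, 6.0]
gripper_width: 0.539
grasp_force: 35.5
```

Call:
{"method": "carry_out", "body": {
  "targets": [255, -4, 1, 7, 0, 255, -4, 1, 7, 0, 255, -3, 0, 6, 0, 255, 0, 0, 8, 0, 255, -2, 0, 8, 0, 255, -2, 0, 8, 0, 255, 0, 0, 0, 0, 255, 0, 0, 0, 0, 255, 0, 0, 0, 0]
}}

```text
t: 14.65
eef_pos: [0.4841, -0.2431, 0.1062]
tool_rot: [-0.0, 0.996, -0.094, -0.0]
contact_force: [-0.1, 0.6, -4.6]
gripper_width: 0.532
grasp_force: 37.4
```

```bash
python3 - <<'E'
from h import *
for i in range(4):
    s=cam('side'); o=bot.get_obs(); print(o['contact_force'].round(2),o['torque'].round(3),o['eef_pos'].round(4))
E
```

```text
[ 1.02  0.06 -4.94] [ 0.029  0.055 -0.017] [ 0.4841 -0.243   0.1061]
[ 0.53 -0.61 -6.01] [0.014 0.053 0.041] [ 0.4842 -0.243   0.1061]
[ 0.58  0.39 -6.02] [ 0.011  0.07  -0.016] [ 0.4842 -0.243   0.1061]
[ 0.08 -0.11 -4.79] [-0.002  0.008  0.02 ] [ 0.4843 -0.243   0.1062]
```

Bottle B weighs about 5.3 N, so it is the full one. I carry it high to the plate, then measure its tilt.

Call:
{"method": "carry_out", "body": {
  "targets": [255, 0, 0, 30, 0, 255, 0, 0, 40, 0, 255, 0, 0, 40, 0, 255, 0, 0, 10, 0, 255, 3, 25, 0, 0, 255, 3, 39, 0, 0, 255, 3, 39, 0, 0, 255, 3, 39, 0, 0, 255, 3, 39, 0, 0, 255, 3, 39, 0, 0, 255, 3, 39, 0, 0, 255, 3, 39, 0, 0, 255, 3, 39, 0, 0, 255, 3, 39, 0, 0, 255, 3, 39, 0, 0, 255, 3, 39, 0, 0, 255, 0, 4, 0, 0, 255, 0, 0, 0, 0]
}}

```text
t: 16.65
eef_pos: [0.5193, 0.2162, 0.2251]
tool_rot: [0.0, 0.996, -0.092, -0.001]
contact_force: [0.6, -0.4, -5.0]
gripper_width: 0.537
grasp_force: 38.6
```

```bash
cat > tilt.py <<'E'
from h import *
np.set_printoptions(precision=3,suppress=True)
def tilt():
    s=cam('side'); o=bot.get_obs(); g=o['eef_pos']+[0,0,bot.grip_point_offset]
    xr=np.array([np.cos(-.187),np.sin(-.187),0])
    f=s['frame'].astype(int); m=((f[...,0]>f[...,2]*1.5+12)&(f[...,0]-f[...,1]>10)).astype(np.uint8)
    u,v=px(s,g).astype(int); n,l,st,ce=cv2.connectedComponentsWithStats(m)
    w=l[v-25:v+40,u-30:u+30]; i=np.bincount(w[w>0]).argmax()
    print('area',st[i],'cen',ce[i],'grip px',u,v,o['eef_pos'],o['contact_force'].round(1),'t',o['t'])
    pts=cv2.findNonZero((l==i).astype(np.uint8)).reshape(-1,2).astype(float)
    e,vec=np.linalg.eigh(np.cov(pts.T)); d=vec[:,1]; print('obs angle',np.degrees(np.arctan2(d[0],d[1]))%180,'bottom row',pts[:,1].max())
    for t in (-10,0,10,20,30,40):
        a=-np.sin(np.radians(t))*xr+[0,0,np.cos(np.radians(t))]
        # project body silhouette (h 0..90) hull
        P=[]
        for h,r in ((0,23),(69,23),(85,12)):
            y=np.array([-xr[1],xr[0],0]); x2=np.cross(y,a)
            P+=[px(s,g+a*(h-60)*1e-3+r*1e-3*(x2*np.cos(k)+y*np.sin(k))) for k in np.linspace(0,6.28,25)]
        z=np.zeros((384,512),np.uint8); cv2.fillConvexPoly(z,cv2.convexHull(np.array(P,np.float32)).astype(np.int32),1)
        q=cv2.findNonZero(z).reshape(-1,2).astype(float); e,vec=np.linalg.eigh(np.cov(q.T)); d=vec[:,1]
        print(t,np.degrees(np.arctan2(d[0],d[1]))%180,q.mean(0),len(q),'bottom row',q[:,1].max())
tilt()
E
python3 tilt.py
```

```text
area [349 121   8   8  45] cen [352.578 124.4  ] grip px 325 98 [0.52  0.214 0.225] [ 0.7 -1.1 -4.9] t 16.7
obs angle 19.759813281475992 bottom row 128.0
-10 161.6282769246792 [323.648 104.052] 458 bottom row 119.0
0 169.64380511840133 [324.39  104.431] 487 bottom row 120.0
10 176.60978527820401 [325.477 104.789] 507 bottom row 120.0
20 5.546054179383424 [326.108 104.84 ] 499 bottom row 120.0
30 10.300129403600685 [326.911 104.682] 507 bottom row 120.0
40 16.003034105014926 [327.43  104.294] 493 bottom row 120.0
```

```bash
sed -i "s/m=((f\[.*/m=((f[...,0]>f[...,2]*1.4+6)\&(f[...,0]>25)).astype(np.uint8)/" tilt.py; python3 tilt.py; python3 - <<'E'
from h import *
s=cam('side'); f=s['frame']
for v in range(88,126,4): print(v,[tuple(int(k) for k in f[v,u]) for u in range(308,346,5)])
E
```

```text
area [349 121   8   8  52] cen [352.154 124.596] grip px 325 98 [0.52  0.213 0.225] [ 0.1  0.1 -4.8] t 16.75
obs angle 151.9101753909428 bottom row 128.0
-10 161.59543133238193 [323.513 104.027] 474 bottom row 119.0
0 170.46271129334934 [324.407 104.494] 492 bottom row 120.0
10 177.16186198499642 [324.871 104.824] 490 bottom row 120.0
20 4.956722783343663 [325.815 104.957] 514 bottom row 120.0
30 10.977172521334433 [326.917 104.802] 505 bottom row 120.0
40 15.727702165381674 [327.355 104.365] 488 bottom row 120.0
88 [(74, 76, 81), (43, 42, 41), (42, 42, 42), (46, 45, 44), (73, 74, 79), (45, 44, 43), (47, 45, 45), (74, 74, 79)]
92 [(74, 75, 79), (47, 45, 45), (47, 45, 45), (48, 46, 45), (72, 53, 43), (44, 43, 42), (63, 63, 67), (73, 73, 78)]
96 [(72, 74, 78), (75, 75, 79), (48, 46, 45), (65, 56, 50), (68, 53, 44), (58, 49, 44), (198, 190, 177), (193, 186, 173)]
100 [(76, 76, 80), (76, 76, 81), (50, 48, 47), (62, 49, 45), (68, 54, 46), (64, 52, 43), (195, 187, 175), (194, 186, 173)]
104 [(77, 76, 80), (77, 77, 81), (49, 48, 46), (64, 54, 47), (68, 54, 46), (66, 53, 46), (210, 211, 200), (172, 164, 152)]
108 [(72, 72, 77), (151, 144, 135), (199, 189, 176), (65, 55, 49), (68, 56, 48), (70, 57, 49), (211, 215, 203), (200, 194, 187)]
112 [(198, 189, 176), (205, 196, 181), (209, 213, 198), (64, 55, 49), (70, 58, 51), (73, 60, 53), (207, 201, 194), (206, 196, 189)]
116 [(195, 187, 174), (100, 93, 86), (204, 197, 182), (60, 51, 46), (69, 59, 52), (71, 60, 51), (180, 172, 165), (207, 201, 191)]
120 [(196, 187, 175), (196, 188, 175), (145, 139, 131), (75, 69, 61), (61, 51, 46), (205, 208, 195), (210, 208, 195), (210, 204, 192)]
124 [(194, 186, 173), (196, 188, 175), (196, 187, 175), (197, 189, 175), (115, 111, 103), (129, 123, 114), (212, 213, 200), (209, 212, 201)]
```

```bash
sed -i "s/m=((f\[.*/m=((f[...,0]-f[...,2]>11)\&(f[...,0]<95)).astype(np.uint8)/" tilt.py; python3 tilt.py
```

```text
area [320  89  18  33 393] cen [328.145 106.285] grip px 325 98 [0.521 0.213 0.226] [ 0.4  0.3 -5.1] t 16.85
obs angle 2.1114786829281855 bottom row 121.0
-10 161.74813422298598 [323.552 103.943] 471 bottom row 119.0
0 170.17763193274752 [324.362 104.443] 494 bottom row 120.0
10 177.8362260118328 [325.215 105.   ] 493 bottom row 120.0
20 4.891681184022911 [325.832 104.963] 513 bottom row 120.0
30 10.773440759326869 [326.899 104.776] 504 bottom row 120.0
40 15.490200884510287 [327.414 104.3  ] 493 bottom row 120.0
```

Call:
{"method": "carry_out", "body": {
  "targets": [255, -5, 2, -30, 0, 255, -5, 2, -40, 0, 255, 0, 0, -30, 0, 255, 0, 0, -15, 0, 255, 0, 0, 0, 0, 255, 0, 0, 0, 0],
  "newtons": 25
}}

```text
t: 17.45
eef_pos: [0.5115, 0.2188, 0.1126]
tool_rot: [-0.0, 0.996, -0.094, 0.001]
contact_force: [0.0, 1.0, -4.4]
gripper_width: 0.531
grasp_force: 38.7
```

```bash
python3 tilt.py
```

```text
area [315 120  16  29 327] cen [322.373 135.41 ] grip px 320 128 [0.512 0.219 0.113] [ 0.9 -0.6 -5.4] t 17.5
obs angle 4.300861414857403 bottom row 148.0
-10 162.40306461352375 [318.024 132.629] 377 bottom row 146.0
0 170.21051729420364 [318.652 133.387] 400 bottom row 147.0
10 177.55724472368306 [319.332 133.553] 416 bottom row 148.0
20 6.122537245468048 [320.304 133.868] 441 bottom row 148.0
30 10.690001522544346 [320.742 133.883] 426 bottom row 148.0
40 16.169451357724615 [321.557 133.801] 422 bottom row 148.0
```

Call:
{"method": "carry_out", "body": {
  "targets": [255, 0, 0, -4, 0, 255, 0, 0, -3, 0, 255, 0, 0, -2, 0, 255, 0, 0, 0, 0]
}}

```text
t: 17.9
eef_pos: [0.5103, 0.2187, 0.1024]
tool_rot: [0.0, 0.996, -0.094, -0.0]
contact_force: [-0.0, 1.0, -5.2]
gripper_width: 0.531
grasp_force: 38.6
```

Call:
{"method": "carry_out", "body": {
  "targets": [255, 0, 0, -1, 0, 255, 0, 0, -1, 0, 255, 0, 0, 0, 0],
  "newtons": 20
}}

```text
t: 18.2
eef_pos: [0.5106, 0.219, 0.1008]
tool_rot: [-0.0, 0.996, -0.094, 0.0]
contact_force: [-0.7, 0.4, -2.6]
gripper_width: 0.535
grasp_force: 38.8
```

Call:
{"method": "carry_out", "body": {
  "targets": [255, 0, 0, -1, 0, 255, 0, 0, 0, 0]
}}

```text
t: 18.4
eef_pos: [0.5107, 0.2191, 0.1004]
tool_rot: [0.0, 0.996, -0.094, 0.0]
contact_force: [-3.0, -1.8, 4.9]
gripper_width: 0.534
grasp_force: 39.2
```

Call:
{"method": "carry_out", "body": {
  "targets": [255, 3, 0, 0, 0, 255, 3, -1, 0, 0, 255, 3, -1, 0, 0, 255, 0, 0, 0, 0]
}}

```text
t: 18.8
eef_pos: [0.5199, 0.2192, 0.101]
tool_rot: [-0.002, 0.996, -0.093, 0.001]
contact_force: [-3.5, 1.8, 6.4]
gripper_width: 0.535
grasp_force: 27.9
```

```bash
python3 tilt.py
```

```text
area [316 123  15  30 317] cen [323.18  139.451] grip px 321 132 [0.52  0.219 0.101] [-3.   1.5  5.2] t 18.85
obs angle 178.5448729646696 bottom row 152.0
-10 161.0944206319599 [319.541 137.121] 379 bottom row 150.0
0 169.1080234673762 [320.396 137.577] 402 bottom row 151.0
10 178.38669593192415 [320.998 137.83 ] 407 bottom row 152.0
20 5.43633148479772 [321.876 138.209] 411 bottom row 152.0
30 11.436802734004537 [322.39 137.9 ] 438 bottom row 152.0
40 19.659334654251488 [322.974 137.913] 425 bottom row 152.0
```

Call:
{"method": "carry_out", "body": {
  "targets": [255, 3, -1, 0, 0, 255, 3, -1, 0, 0, 255, 3, -1, 0, 0, 255, 0, 0, 0, 0]
}}

```text
t: 19.25
eef_pos: [0.5291, 0.2166, 0.1008]
tool_rot: [-0.002, 0.996, -0.093, 0.001]
contact_force: [-1.7, 5.2, 5.1]
gripper_width: 0.533
grasp_force: 28.2
```

```bash
python3 tilt.py
```

```text
area [330 153  28  43 653] cen [344.827 172.302] grip px 323 134 [0.529 0.217 0.101] [-2.   5.   4.6] t 19.3
obs angle 176.35389733881496 bottom row 195.0
-10 160.64484852753557 [321.197 138.437] 380 bottom row 152.0
0 169.42313546318266 [321.632 139.248] 399 bottom row 153.0
10 176.8095251571478 [322.531 139.524] 401 bottom row 153.0
20 5.71650578762041 [323.323 139.808] 443 bottom row 154.0
30 11.205050295337468 [323.775 139.873] 426 bottom row 154.0
40 15.206895441025182 [324.603 139.647] 428 bottom row 154.0
```

```bash
sed -i "s/w=l\[.*\]; i=/w=l[v-12:v+15,u-8:u+10]; i=/" tilt.py; python3 tilt.py
```

```text
area [317 125  14  29 305] cen [324.148 140.98 ] grip px 323 134 [0.529 0.217 0.101] [-1.8  5.1  4.5] t 19.35
obs angle 174.3028751356976 bottom row 153.0
-10 160.64484852753557 [321.197 138.437] 380 bottom row 152.0
0 169.42313546318266 [321.632 139.248] 399 bottom row 153.0
10 176.8095251571478 [322.531 139.524] 401 bottom row 153.0
20 5.71650578762041 [323.323 139.808] 443 bottom row 154.0
30 11.205050295337468 [323.775 139.873] 426 bottom row 154.0
40 15.206895441025182 [324.603 139.647] 428 bottom row 154.0
```

Call:
{"method": "carry_out", "body": {
  "targets": [255, 3, 0, 0, 0, 255, 3, 0, 0, 0, 255, 3, 0, 0, 0, 255, 0, 0, 0, 0]
}}

```text
t: 19.75
eef_pos: [0.5378, 0.2144, 0.0997]
tool_rot: [-0.0, 0.996, -0.094, 0.0]
contact_force: [-2.8, 4.2, 2.8]
gripper_width: 0.534
grasp_force: 28.3
```

```bash
python3 tilt.py
```

```text
area [317 128  15  28 295] cen [325.186 142.424] grip px 324 135 [0.538 0.214 0.1  ] [-2.1  4.3  2.6] t 19.8
obs angle 169.4643059186359 bottom row 155.0
-10 159.78022022192403 [322.686 140.228] 382 bottom row 153.0
0 170.40980551952347 [323.405 140.846] 402 bottom row 155.0
10 177.18051545451283 [324.344 141.351] 416 bottom row 155.0
20 6.223584739822885 [324.887 141.788] 416 bottom row 156.0
30 10.831564740011055 [325.691 141.634] 424 bottom row 156.0
40 17.478855960536734 [326.242 141.41 ] 446 bottom row 156.0
```

Call:
{"method": "carry_out", "body": {
  "targets": [255, 3, 0, -1, 0, 255, 3, 0, -1, 0, 255, 1, 0, -1, 0, 255, 0, 0, 0, 0]
}}

```text
t: 20.2
eef_pos: [0.546, 0.2133, 0.0973]
tool_rot: [0.0, 0.996, -0.094, 0.001]
contact_force: [0.3, 2.2, 6.3]
gripper_width: 0.53
grasp_force: 29.0
```

```bash
python3 tilt.py|head -2
```

```text
area [318 130  16  27 280] cen [326.189 144.171] grip px 326 137 [0.546 0.213 0.097] [0.4 2.  6.2] t 20.25
obs angle 162.8352283193627 bottom row 156.0
```

Call:
{"method": "carry_out", "body": {
  "targets": [112, 0, 0, 0, 0, 105, 0, 0, 0, 0, 95, 0, 0, 0, 0, 60, 0, 0, 0, 0, 0, 0, 0, 0, 0, 0, 0, 0, 0, 0, 0, 0, 0, 0, 0, 0, 0, 0, 0, 0]
}}

```text
t: 21.05
eef_pos: [0.5444, 0.2138, 0.0965]
tool_rot: [0.0, 0.996, -0.094, 0.0]
contact_force: [0.5, -0.8, 1.1]
gripper_width: 0.999
grasp_force: 0.0
```

Call:
{"method": "carry_out", "body": {
  "targets": [0, 0, 0, 15, 0, 0, 0, 0, 35, 0, 0, 0, 0, 40, 0, 0, 0, 0, 40, 0, 0, -40, -10, 20, 0, 0, -45, -10, 0, 0, 0, -10, 0, 0, 0, 0, 0, 0, 0, 0]
}}

```text
t: 21.85
eef_pos: [0.4483, 0.1938, 0.2477]
tool_rot: [0.0, 0.996, -0.093, 0.001]
contact_force: [0.7, -0.0, 1.0]
gripper_width: 0.997
grasp_force: 0.0
```

```bash
python3 - <<'E'
from h import *
np.set_printoptions(precision=4,suppress=True)
o=bot.get_obs(); print(o['eef_pos'],o['t'])
# cap blob in wrist, side and top; triangulate cap centre (~z .054+.1)
def cap(c,p,w):
    u,v=px(c,p); x0,y0=int(u-w),int(v-w); f=c['frame'][y0:y0+2*w,x0:x0+2*w]; h=cv2.cvtColor(f,cv2.COLOR_RGB2HSV)
    am=((f[...,0].astype(int)-f[...,2]>11)&(f[...,0]<110)).astype(np.uint8)
    n,l,st,ce=cv2.connectedComponentsWithStats(am); k=1+np.argmax(st[1:,4]); 
    print('pred',(u,v),'amber',st[k],ce[k]+[x0,y0])
    return c,f
for n,w in (('wrist',70),('top',22),('side',25)):
    c,f=cap(cam(n),[.546,.211,.15],w)
    cv2.imwrite(f'pics/n_{n}.png',cv2.resize(f[:,:,::-1],(266,266)))
    for z in (.054,.123,.159): print(z,px(c,[.546,.212,z]))
im=np.hstack([cv2.imread(f'pics/n_{n}.png') for n in('wrist','top','side')]); cv2.imwrite('pics/n.png',im)
E
```

```text
[0.4483 0.1938 0.2477] 21.85
pred (np.float64(210.56585729666742), np.float64(84.88805540991657)) amber [  49   48   53   53 1456] [217.0652  90.2576]
0.054 [222.2565  94.9061]
0.123 [213.9678  88.6023]
0.159 [207.6278  83.7882]
pred (np.float64(179.26918334585605), np.float64(178.19441072010545)) amber [ 16  16  18  16 161] [182.5528 179.764 ]
0.054 [184.4891 180.8683]
0.123 [180.5822 178.9832]
0.159 [178.3769 177.9192]
pred (np.float64(327.5368322629354), np.float64(129.21753136355193)) amber [ 15  26  17  24 312] [325.4712 142.3686]
0.054 [323.5894 153.2074]
0.123 [326.5268 136.1752]
0.159 [328.1667 126.6751]
```

```bash
python3 - <<'E'
from h import *
np.set_printoptions(precision=4,suppress=True)
t=cam('top');w=cam('wrist');s=cam('side')
def blob(c,box,cond):
    x0,y0,x1,y1=map(int,box); f=c['frame'][y0:y1,x0:x1].astype(int); m=cond(f).astype(np.uint8)
    n,l,st,ce=cv2.connectedComponentsWithStats(m); return [(st[i].tolist(),(ce[i]+[x0,y0]).round(1)) for i in range(1,n) if st[i,4]>25]
am=lambda f:(f[...,0]-f[...,2]>11)&(f[...,0]<110)
# circle fit of cap edge in wrist
g=cv2.cvtColor(w['frame'],cv2.COLOR_RGB2GRAY)[50:125,170:250]; g=cv2.resize(g,None,fx=4,fy=4,interpolation=cv2.INTER_CUBIC)
for r0,r1 in ((25,55),):
    C=cv2.HoughCircles(g,cv2.HOUGH_GRADIENT,1,20,param1=80,param2=18,minRadius=r0,maxRadius=r1)
    if C is not None:
        for x,y,r in C[0][:3]: u,v=x/4+170,y/4+50; print('cap',u,v,r/4,onz(w,u,v,.159))
print('rack amber top',blob(t,(280,165,375,215),am))
print('rack amber side',blob(s,(150,170,260,255),am))
E
```

```text
cap 209.375 89.125 13.05 [0.544  0.2116 0.159 ]
cap 207.625 84.125 11.95 [0.5479 0.2122 0.159 ]
rack amber top [([9, 11, 15, 21, 242], array([296.5, 185.6])), ([67, 22, 17, 23, 259], array([354.3, 197.1]))]
rack amber side [([73, 15, 23, 34, 494], array([233.8, 200.9])), ([7, 25, 40, 7, 46], array([176.2, 198.5])), ([7, 41, 26, 36, 592], array([169.2, 228.7]))]
```

```bash
python3 -c "
from h import *
print(bot.hand_in())"
```

```text
the job is handed in; nothing more can be done
None
```

I handed the job in at about 22 s of robot time, and the hand-in call returned no verdict. Bottle B was the full one (about 5.3 N lifted) and stands upright on the plate, about 5 mm from its centre. The two empties are in their rack pockets: A was lifted and put back, and C was never touched. The beaker was last seen upright on free table between the stirrer and the rack.

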